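Pack the second layer of a bobbin box, close its nested lids and lift the outer lid alone

TASK

Finish packing the plywood bobbin box: lay the brown separator card flat on the tray already in it, set the loose tray of red, orange and yellow bobbins on the card, then pick up the two nested lids together by the inner lid's silver tabs and lower them, still nested, onto the box and let go. Then take the green outer lid by its knob and lift it alone, straight up and level, leaving the inner lid seated and undisturbed in the box, and finish while still holding the outer lid still, about a hand's breadth (8 to 10 cm) above where it sat, so that the bill can be laid in the inner lid. Drop nothing, and leave the other things on the counter where they are.

Things in the scene. Friction and masses are not known exactly. Their poses are not given: they have to be found in the camera images.
- box: Open plywood box, fixed. Outside 164 (x) by 80 (y) by 57 mm high, walls and floor 4 mm, inside 156 by 72. At mid-length both long walls have a finger slot 60 mm wide, open at the top and down to 8 mm above the counter, for fingers beside a layer. Origin: centre of its underside, on the counter; x along its length, z up. It and all the packing things look the same after a half turn.
- tray_low_c (a point): Centre of the lower layer, already lying in the box: a white tray of green and blue bobbins, 144 by 64 by 16 mm high, its top 20 mm above the counter.
- card_c (a point): Centre of the brown corrugated separator card, 144 (x) by 64 (y) by 6 mm thick, 30 g, lying flat on the counter. Pinched across its 64 mm width at mid-length. In place, its centre lies 23 mm above the counter.
- tray_up_c (a point): Centre of the loose white tray of red, orange and yellow bobbins (the next layer), one solid flat-topped piece 144 (x) by 64 (y) by 16 mm high, about 150 g, standing on the counter. Pinched across its 64 mm width at mid-length. In place, its centre lies 34 mm above the counter.
- inner_c (a point): Inner lid: aluminium pan 144 (x) by 64 (y) by 18 mm, walls 3; at mid-length of each long side a tab 30 mm long rises to 22 mm above its underside. Point: mid-lid, 11 mm above its underside. About 120 g. Starts on the counter, outer lid lying on its rim. Pinched across 64 mm at the tabs, the outer lid rides along. Goes into the box with 4 to 6 mm play, onto the upper tray, this point 53 mm up.
- outer_knob (a point): Centre of the wooden knob (26 mm across, 28 tall) on the middle of the green outer lid, 14 mm above its top face. Lid 180 (x) by 94 (y), about 120 g, skirt 14 mm deep going outside the box walls with 4 to 5 mm play; finger notches 48 mm wide at mid-length, in to 26 mm from the middle line. Nested: loose on the inner lid's rim, top face level with the tabs' tops, this point 25 mm above inner_c.
- reel_blue: Bystander: blue reel with white flanges, 32 mm diameter, 42 mm tall, standing. Origin at its foot.
- reel_red: Bystander: red reel with white flanges, 32 mm diameter, 42 mm tall, standing. Origin at its foot.
- glue: Bystander: small white glue bottle with orange cap, 30 mm diameter, 62 mm tall. Origin at its foot.
- pencil_cup: Bystander: blue cup of pencils, 72 mm diameter, 165 mm tall. Origin at its foot.
- stapler: Bystander: red and black stapler, 125 by 36 by 48 mm tall. Origin at its foot.
- calculator: Bystander: grey calculator lying flat, 140 by 80 by 15 mm. Origin under its centre.
- tape: Bystander: roll of yellow tape lying flat, 96 mm diameter, 48 mm tall. Origin under its centre.
Things that resemble listed ones, but are neither listed nor needed, are in the scene too. Leave any purple look-alike of the part that bears tray_low_c alone. There is more than one size of the box; the job needs the larger.

How it is judged:
By the outcome, as a careful person would: the job done as asked, in the order asked, and still so for the second after the job is handed in, while the arm keeps its last pose, push and grip.
It also fails if it takes over 72 s, if anything falls off the work surface, if the arm or the gripper's body presses on something with over 40 N, if the wrist force passes 120 N, or if a joint passes its speed limit or range.

ROBOT

A 6-joint arm with a two-finger parallel gripper is mounted at the origin on the work surface. World frame = base frame: x ahead of the robot, y to its left, z up, the work surface at z = 0. Lengths are in m, angles in rad, forces in N, time in s.
With the tool pointing down it reaches from about 0.35 to 0.95 m from the base axis. Payload 17.4 kg.
Tool frame: the origin (TCP) lies between the finger pads; the fingertips stand 17 mm ahead of it and the grasp point (between the pads) lies 2 mm behind it; z points along the fingers, y is the direction in which the jaws open and shut (so a half turn about z gives the same grasp; the last joint's range is limited). The gripper opens to 93 mm and grips with 3 to 60 N. Pads are 15 mm wide; open, the fingers measure 128 mm over their backs; the gripper's body (75 mm by 188 mm) begins 65 mm behind the grasp point.
Start: joints at [-0.038, 0.116, 1.442, -0, 1.584, -0.038], TCP at [0.675, -0, 0.236] pointing down, gripper open.
Joint ranges: [-2.83, 2.83], [-0.83, 2.19], [0.07, 2.5], [-1.14, 4.28], [0.01, 3], [-2.97, 2.97]. Speed limits (rad/s): [1.89, 1.89, 2.22, 3.14, 3.14, 3.14].

INTERFACE

Orientations are given as a unit quaternion [w, x, y, z].
In Python, from workcell import ctrl gives the robot as it stands. Calls block until the motion is done:
- ctrl.movep(position, orientation): joint-space move of the TCP to a pose.
- ctrl.servo_line(position, attitude=None, velocity=0.15, until_force=None): straight line of the TCP; attitude=None keeps the orientation; velocity is the mean speed in m/s. With until_force (N) it stops when the force on the tool has changed by that much, and returns True; else False.
- ctrl.move_j(angles): joint-space move.
- ctrl.set_gripper(opening, grasp_force=None): finger opening in m; grasp_force is the grip in N (None keeps the last); returns when the fingers have stopped.
- ctrl.pause(seconds).
- ctrl.ik(position, orientation): joint angles nearest the present ones, or None.
- ctrl.read_state(): the state.
- ctrl.snapshot(name): name is "scene" or "side" or "wrist"; returns the picture (400x640x3 uint8, red, green, blue); there is no depth.
- ctrl.camera_params(name): a dict with "fx", "fy", "cx", "cy" (pixels), "dist_coeffs" ([k1, k2, p1, p2, k3] as OpenCV has them; the pictures are not rectified), "world_to_cam" (4x4, takes a point from world to camera coordinates). Camera axes: x right, y up, looking along -z (the intrinsics and any distortion apply to the point x, -y, -z); pixel columns grow to the right and rows downward; lengths in m; the calibration is good to about 2 mm. A picture is of the moment at which its call begins: read the wrist's pose just before it. camera_params takes no time and is no camera call; for the wrist camera it gives the pose at the moment of the call.
A pose or a line that the arm cannot do raises ctrl.Unreachable and nothing moves.
- ctrl.job_done(): hands the job in, once; it reports no verdict.
The state is a dict: "time_s": time; "q": joint angles; "joint_vel": joint speeds; "tau": joint torques, N m; "eef_pos": TCP position; "orientation": TCP orientation; "force": force on the tool from outside, world axes, zero at the start; "wrist_torque": the same for the moment, N m; "grip_width": finger opening in m.
Only numpy, scipy, OpenCV 4.12 (cv2) and the standard library are available. Lean on these libraries where they do the work, as an engineer would, in place of code of your own. Each camera call takes 0.05 s, during which the arm holds its last target.

## Working session

There is one attempt and no reset: what is moved stays moved. The work goes in short steps, each a Python script; the robot and the scene stay as the last script left them, time stands still between calls to the robot, and variables do not carry over. Pictures are saved under pics/ and viewed, and the job is handed in when it is done.

```bash
ls; mkdir -p pics; python3 - <<'E'
from workcell import ctrl
import cv2
for n in ("scene","side","wrist"):
    p=ctrl.camera_params(n); print(n,{k:(v.round(3).tolist() if hasattr(v,'round') and hasattr(v,'tolist') else v) for k,v in p.items()})
    cv2.imwrite(f"pics/{n}0.png",ctrl.snapshot(n)[:,:,::-1])
s=ctrl.read_state();print(s)
E
```

```text
pics
scene {'fx': 515.8239616054606, 'fy': 515.8239616054606, 'cx': 304.92517212942465, 'cy': 195.7248480119058, 'dist_coeffs': [-0.122, 0.0, 0.0, 0.0, 0.0], 'world_to_cam': [[0.234, 0.972, 0.009, -0.134], [-0.593, 0.136, 0.793, 0.264], [0.77, -0.191, 0.609, -1.652], [0.0, 0.0, 0.0, 1.0]]}
side {'fx': 398.36816062363704, 'fy': 398.36816062363704, 'cx': 316.9382013787506, 'cy': 201.51166222633566, 'dist_coeffs': [-0.092, 0.0, 0.0, 0.0, 0.0], 'world_to_cam': [[-0.989, -0.147, 0.016, 0.519], [0.12, -0.732, 0.67, -0.099], [-0.087, 0.665, 0.742, -0.976], [0.0, 0.0, 0.0, 1.0]]}
wrist {'fx': 293.7857043063075, 'fy': 293.7857043063075, 'cx': 319.15890910724875, 'cy': 196.2316482325486, 'dist_coeffs': [-0.053, 0.0, 0.0, 0.0, 0.0], 'world_to_cam': [[1.0, 0.0, -0.001, -0.673], [-0.001, 0.964, -0.265, 0.031], [0.001, 0.265, 0.964, -0.391], [0.0, 0.0, 0.0, 1.0]]}
{'time_s': 0.15, 'q': array([-3.77970223e-02,  1.16346394e-01,  1.44208528e+00, -4.09669525e-07,
        1.58398572e+00, -3.78132962e-02]), 'joint_vel': array([ 0.00046429, -0.00038012, -0.00117216, -0.00114142, -0.00039107,
       -0.0002565 ]), 'tau': array([ 1.36530605e-03, -7.21765566e+01, -6.22949553e+01,  7.80155347e-02,
        2.25470052e-02,  2.06686866e-05]), 'eef_pos': array([ 6.74869477e-01, -2.10200015e-06,  2.35111066e-01]), 'orientation': array([-3.02262227e-04,  7.07100969e-01,  7.07112473e-01, -2.80509799e-04]), 'force': array([ 0.5135492 , -0.19523929, -0.93377492]), 'wrist_torque': array([-0.01631838,  0.02679972, -0.01000272]), 'grip_width': 0.09297108167837599}
```

View pics/scene0.png

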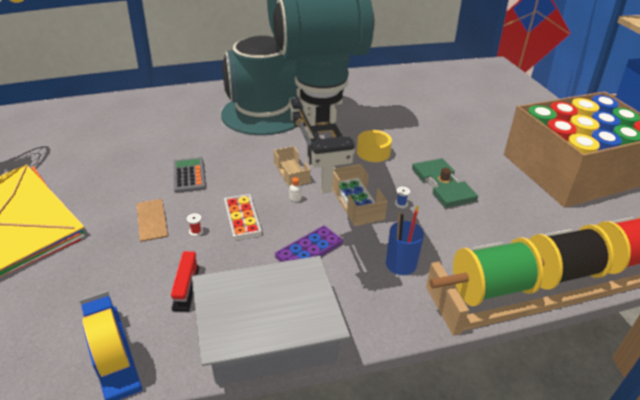

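View pics/side0.png

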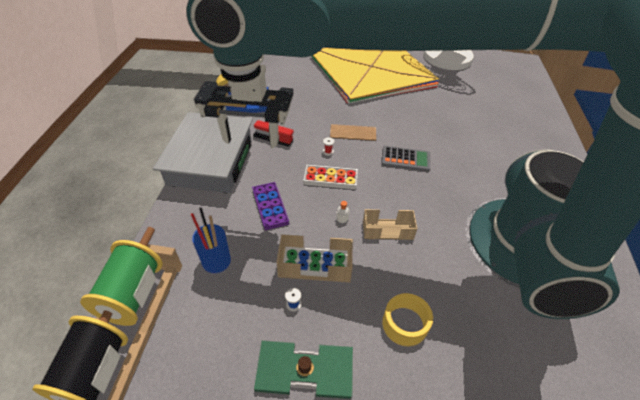

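View pics/wrist0.png

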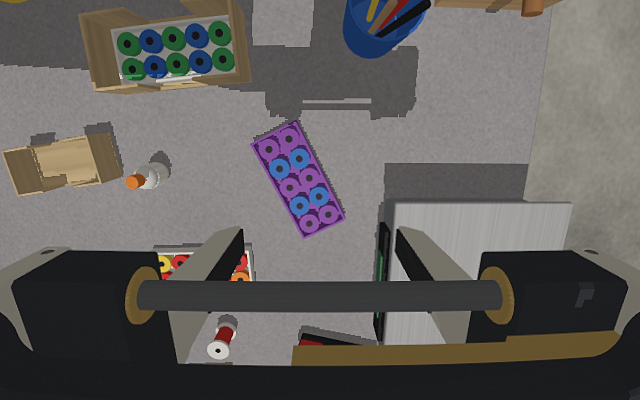

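```bash
cat > h.py <<'E'
from workcell import ctrl
import cv2, numpy as np
from scipy.spatial.transform import Rotation as R
def K(p): return np.array([[p['fx'],0,p['cx']],[0,p['fy'],p['cy']],[0,0,1.]])
def cast(p,uv,z):
    uv=np.asarray(uv,float).reshape(-1,1,2)
    n=cv2.undistortPoints(uv,K(p),np.array(p['dist_coeffs'],float)).reshape(-1,2)
    T=np.array(p['world_to_cam']); c=-T[:3,:3].T@T[:3,3]
    d=np.c_[n[:,0],-n[:,1],-np.ones(len(n))]@T[:3,:3]
    return c+d*((z-c[2])/d[:,2])[:,None]
def proj(p,X):
    T=np.array(p['world_to_cam']); X=np.asarray(X,float).reshape(-1,3)@T[:3,:3].T+T[:3,3]
    X=X*[1,-1,-1]
    return cv2.projectPoints(X,np.zeros(3),np.zeros(3),K(p),np.array(p['dist_coeffs'],float))[0].reshape(-1,2)
def snap(n,name):
    p=ctrl.camera_params(n); im=ctrl.snapshot(n); cv2.imwrite(f"pics/{name}.png",im[:,:,::-1]); 
    import pickle; pickle.dump((p,im),open(f"pics/{name}.pkl","wb")); return p,im
def quat(yaw):
    """tool down, jaw (y tool) axis at world angle yaw+90deg, camera (tool x) along yaw"""
    q=(R.from_euler('z',yaw)*R.from_euler('x',np.pi)).as_quat(); return q[[3,0,1,2]]
E
python3 - <<'E'
from h import *
sc=ctrl.camera_params("scene"); sd=ctrl.camera_params("side")
for nm,a,b,z in [("card",(151,219),(354,132),.006),("tray",(242,216),(331,177),.016),("box",(358,195),(316,258),.03),("knob",(446,174),(305,366),.05),("tape",(374,145),(408,318),.04)]:
    print(nm,cast(sc,a,z).round(3),cast(sd,b,z).round(3))
E
```

```text
card [[ 0.465 -0.354  0.006]] [[ 0.459 -0.352  0.006]]
tray [[ 0.515 -0.14   0.016]] [[ 0.505 -0.13   0.016]]
box [[0.515 0.147 0.03 ]] [[0.505 0.15  0.03 ]]
knob [[0.506 0.386 0.05 ]] [[0.487 0.401 0.05 ]]
tape [[0.319 0.258 0.04 ]] [[0.299 0.271 0.04 ]]
```

```bash
python3 - <<'E'
from h import *
for nm,pos in [("box",(.44,.15,.24)),("lid",(.43,.39,.26))]:
    try:
        ctrl.movep(np.array(pos),quat(0.0)); snap("wrist","w_"+nm)
        s=ctrl.read_state(); print(nm,s['time_s'],s['q'].round(2),s['eef_pos'].round(4))
    except ctrl.Unreachable as e: print(nm,e)
E
```

```text
box 1.85 [ 0.27 -0.35  1.86 -0.    1.63  1.84] [0.4403 0.1499 0.24  ]
lid 2.85 [ 0.69 -0.1   1.62 -0.    1.62  2.26] [0.4305 0.3888 0.2601]
```

View pics/w_box.png

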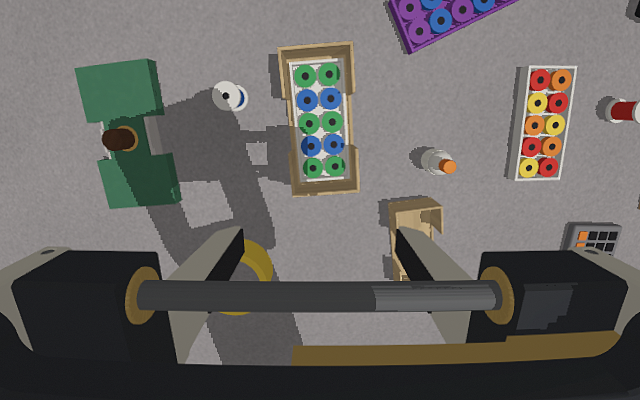

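View pics/w_lid.png

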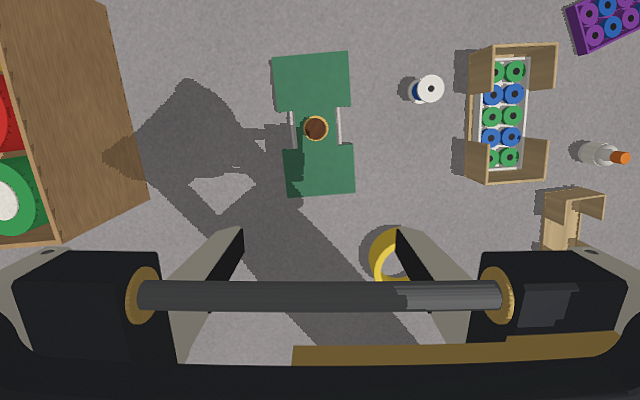

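```bash
python3 - <<'E'
from h import *
for nm,pos in [("tray",(.44,-.135,.22)),("card",(.39,-.353,.2))]:
    try:
        ctrl.movep(np.array(pos),quat(0.0)); snap("wrist","w_"+nm)
        s=ctrl.read_state(); print(nm,s['time_s'],s['q'].round(2),s['eef_pos'].round(4))
    except ctrl.Unreachable as e: print(nm,e)
E
```

```text
tray 4.8083 [-0.35 -0.36  1.9   0.    1.6   1.22] [ 0.4403 -0.1344  0.2201]
card 5.7583 [-0.78 -0.2   1.81  0.    1.54  0.79] [ 0.3907 -0.3519  0.2003]
```

View pics/w_tray.png

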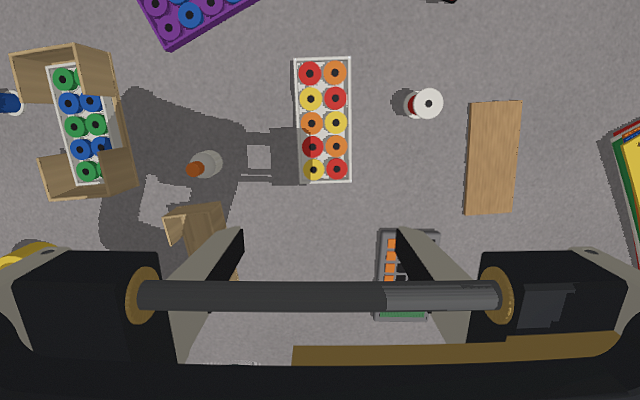

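View pics/w_card.png

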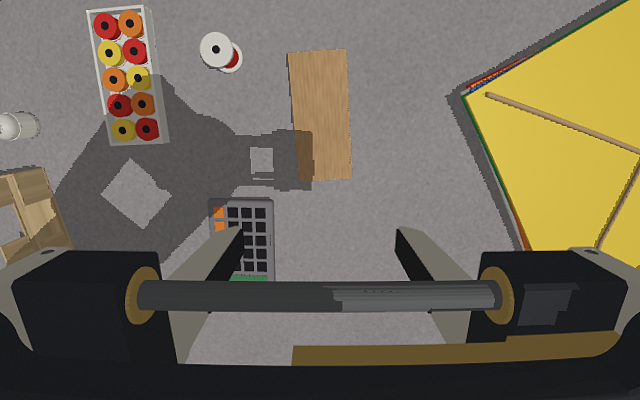

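```bash
cat >> h.py <<'E'
import pickle
def load(n): return pickle.load(open(f"pics/{n}.pkl","rb"))
def rect(p,pts,z):
    w=cast(p,pts,z)[:,:2]
    (c,s,a)=cv2.minAreaRect((w*1000).astype(np.float32))
    if s[0]<s[1]: s=s[::-1]; a+=90
    a=(a+90)%180-90
    return np.array(c)/1000,np.array(s),a
def mask(im,lo,hi,roi,k=3):
    hsv=cv2.cvtColor(im,cv2.COLOR_RGB2HSV); m=cv2.inRange(hsv,lo,hi)
    r=np.zeros_like(m); x0,y0,x1,y1=roi; r[y0:y1,x0:x1]=255; m&=r
    m=cv2.morphologyEx(m,cv2.MORPH_OPEN,np.ones((k,k)))
    cs=cv2.findContours(m,cv2.RETR_EXTERNAL,cv2.CHAIN_APPROX_NONE)[0]
    return m,sorted(cs,key=cv2.contourArea,reverse=True)
E
python3 - <<'E'
from h import *
def hsv(n,pts):
    p,im=load(n); h=cv2.cvtColor(im,cv2.COLOR_RGB2HSV)
    print(n,[h[v,u].tolist() for u,v in pts])
hsv("w_card",[(320,80),(300,160),(270,100),(270,180)])
hsv("w_tray",[(350,100),(322,60),(320,183),(380,100),(250,120),(310,182)])
hsv("w_box",[(310,44),(355,70),(358,180),(281,70),(290,190),(250,40),(270,70)])
hsv("w_lid",[(310,80),(297,170),(340,125),(292,130),(315,170),(316,129)])
p,im=load("w_card"); m,c=mask(im,(8,70,40),(25,255,255),(270,30,370,200)); print(rect(p,c[0].reshape(-1,2),.006), cv2.contourArea(c[0]))
p,im=load("w_lid"); m,c=mask(im,(60,60,20),(90,255,255),(250,30,380,215)); print([cv2.contourArea(x) for x in c[:3]]); 
print(rect(p,np.concatenate([x.reshape(-1,2) for x in c if cv2.contourArea(x)>100]),.022))
cv2.imwrite("pics/m_lid.png",m)
p,im=load("w_box"); m,c=mask(im,(8,50,40),(28,255,255),(262,30,372,205)); print([cv2.contourArea(x) for x in c[:3]]); 
print(rect(p,np.concatenate([x.reshape(-1,2) for x in c if cv2.contourArea(x)>30]),.057))
cv2.imwrite("pics/m_box.png",m)
p,im=load("w_tray"); m,c=mask(im,(0,0,150),(180,40,255),(280,40,365,195),1); pts=cv2.findNonZero(m).reshape(-1,2); print(len(pts),rect(p,pts,.016)); cv2.imwrite("pics/m_tray.png",m)
E
python3 -c "
import cv2,numpy as np
a=[cv2.imread(f'pics/m_{n}.png')[20:220,240:400] for n in('lid','box','tray')]
cv2.imwrite('pics/mm.png',cv2.resize(np.hstack(a),None,fx=1.6,fy=1.6))"
```

```text
w_card [[17, 108, 170], [15, 114, 101], [0, 9, 141], [170, 10, 78]]
w_tray [[23, 10, 199], [21, 12, 147], [9, 11, 167], [8, 8, 133], [0, 9, 138], [23, 13, 183]]
w_box [[19, 96, 189], [175, 11, 143], [19, 88, 197], [19, 83, 194], [165, 7, 148], [5, 10, 149], [165, 6, 85]]
w_lid [[73, 103, 124], [72, 105, 73], [10, 12, 188], [17, 14, 126], [73, 102, 123], [12, 140, 95]]
(array([ 0.46002536, -0.35377826]), array([143.74156189,  63.95575714]), 4.156973838806152) 7133.5
[8794.5]
(array([0.48704755, 0.39426889]), array([179.44081116,  93.75556183]), 4.7133564949035645)
[10304.0]
(array([0.50419086, 0.14879626]), array([163.62944031,  79.88173676]), 4.479869842529297)
1741 (array([ 0.49945468, -0.13861705]), array([155.29649353,  72.96204376]), 1.8110809326171875)
```

View pics/mm.png

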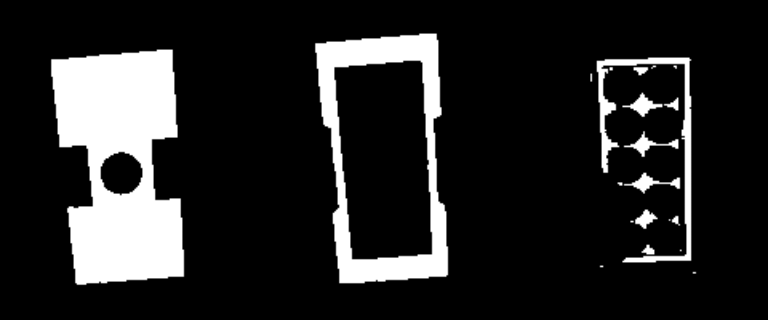

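```bash
python3 - <<'E'
from h import *
p,im=load("w_tray"); m,c=mask(im,(0,0,150),(180,40,255),(280,40,365,195),1)
print(rect(p,c[0].reshape(-1,2),.016))
m2,c2=mask(im,(0,100,60),(35,255,255),(285,50,360,190),3)
pts=np.concatenate([x.reshape(-1,2) for x in c2 if cv2.contourArea(x)>60]); print(len(c2),rect(p,pts,.016))
p,im=load("w_card"); m2,c2=mask(im,(0,100,60),(35,255,255),(80,5,175,150),3)
pts=np.concatenate([x.reshape(-1,2) for x in c2 if cv2.contourArea(x)>60]); print(len(c2),rect(p,pts,.016))
p,im=load("w_lid"); cr=im[95:165,270:365]; cv2.imwrite("pics/lidcrop.png",cv2.resize(cr[:,:,::-1],None,fx=8,fy=8,interpolation=0))
E
```

```text
(array([ 0.50441345, -0.13903839]), array([145.44696045,  65.10720825]), 1.5288214683532715)
10 (array([ 0.50444092, -0.13933261]), array([136.26420593,  54.15766525]), 2.2132065296173096)
4 (array([ 0.50452771, -0.13994923]), array([136.19645691,  55.38718414]), 2.2061522006988525)
```

View pics/lidcrop.png

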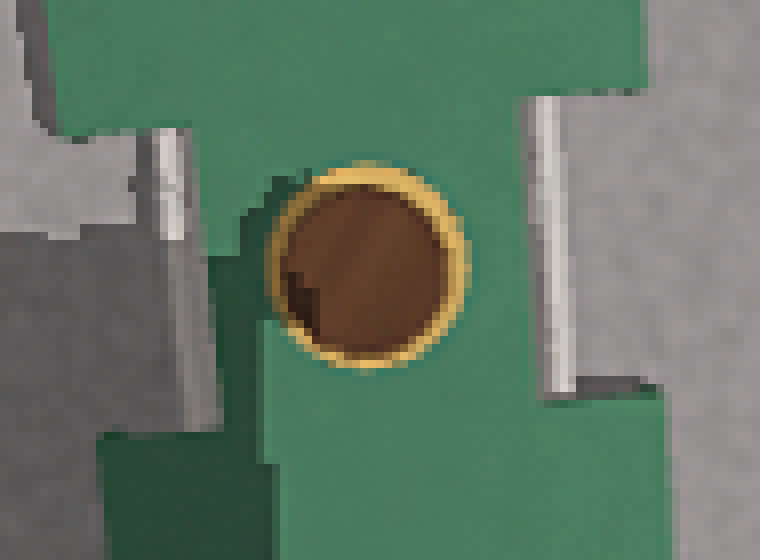

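```bash
python3 - <<'E'
from h import *
p,_=load("w_card"); print("red reel top",cast(p,(215,49),.042), "foot",cast(p,(236,65),.0))
p,_=load("w_box"); print("blue reel",cast(p,(226,96),.042)); print("glue",cast(p,(447,166),.062))
p,_=load("w_lid"); print("knob top",cast(p,(315.9,128.5),.050)); print("blue reel",cast(p,(431,89),.042))
print("tabs",cast(p,[(293,130),(339,125)],.022))
sc=ctrl.camera_params("scene"); sd=ctrl.camera_params("side")
print("cup",cast(sc,(405,262),.0),cast(sd,(215,262),0.))
E
```

```text
red reel top [[ 0.52619899 -0.25048243  0.042     ]] foot [[ 0.51789005 -0.25908369  0.        ]]
blue reel [[0.53430917 0.25588153 0.042     ]]
glue [[0.45779664 0.00486435 0.062     ]]
knob top [[0.48737993 0.39315412 0.05      ]]
blue reel [[0.53407851 0.25553996 0.042     ]]
tabs [[0.48437687 0.42302853 0.022     ]
 [0.49067512 0.36372071 0.022     ]]
cup [[0.73226248 0.18672712 0.        ]] [[0.73812569 0.17874156 0.        ]]
```

```bash
cat >> h.py <<'E'
D=np.deg2rad
CARD=(np.array([.4600,-.3538]),D(4.16)); TRAY=(np.array([.5045,-.1394]),D(2.1)); BOX=(np.array([.5042,.1488]),D(4.48)); LID=(np.array([.4870,.3940]),D(4.71))
def P(o,z): return np.array([o[0][0],o[0][1],z])
def st(t=""):
    s=ctrl.read_state(); print(t,"t",round(s['time_s'],2),"pos",s['eef_pos'].round(4),"F",s['force'].round(1),"w",round(s['grip_width'],4)); return s
E
python3 - <<'E'
from h import *
ctrl.set_gripper(.082,8)
ctrl.movep(P(CARD,.10),quat(CARD[1])); ctrl.servo_line(P(CARD,.0185),velocity=.08); st("down")
ctrl.set_gripper(.04,8); st("grip")
ctrl.servo_line(P(CARD,.05),velocity=.05); st("up")
snap("side","s1"); snap("wrist","w1")
E
```

```text
down t 7.93 pos [ 0.4603 -0.354   0.0191] F [ 0.4 -1.1 -0.8] w 0.082
grip t 8.38 pos [ 0.4601 -0.3539  0.0188] F [0.2 0.8 2.4] w 0.0635
up t 9.16 pos [ 0.4599 -0.3537  0.0498] F [-0.2 -0.6 -0.7] w 0.0638
```

View pics/w1.png

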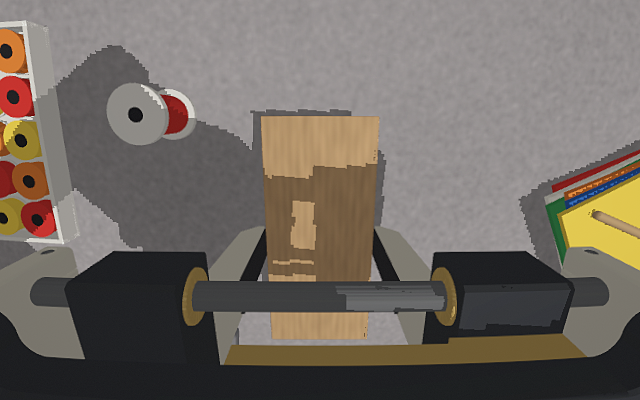

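View pics/s1.png

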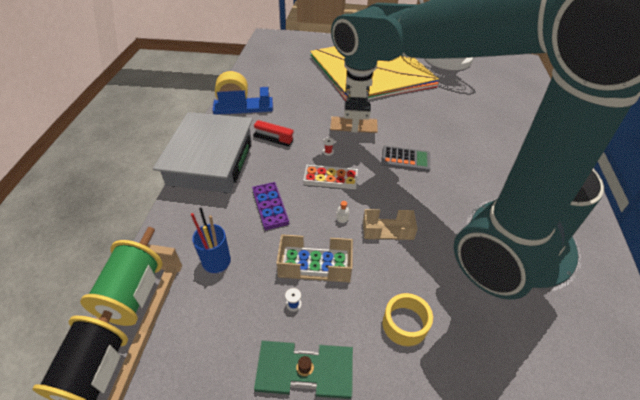

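The card is held level, its front edge at row 116, and nothing else has moved. Next I place it in the box.

```bash
python3 - <<'E'
from h import *
ctrl.servo_line(P(CARD,.18),velocity=.2)
ctrl.movep(P(BOX,.18),quat(BOX[1]))
ctrl.servo_line(P(BOX,.085),velocity=.12); ctrl.pause(.2); st("above")
snap("wrist","w2")
E
```

```text
above t 13.03 pos [0.5045 0.1489 0.0857] F [-0.2 -0.  -1.4] w 0.0636
```

View pics/w2.png

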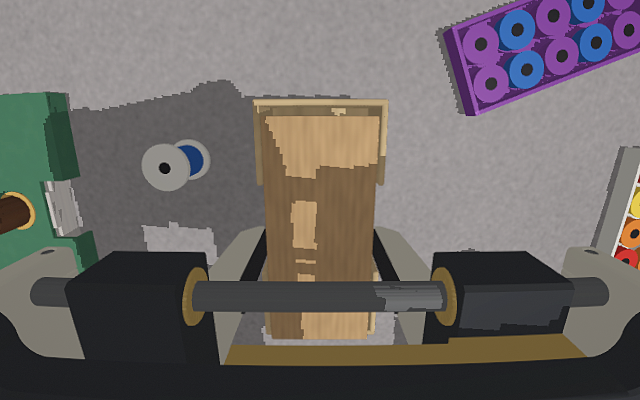

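```bash
python3 - <<'E'
from h import *
p,_=load("w2"); a=BOX[1]; u=np.array([np.cos(a),np.sin(a)]); v=np.array([-u[1],u[0]])
for n,q,z in [("card corners",[(262,117),(381,116)],.0728),("box outer",[(254,100.5),(388,100)],.057)]:
    w=cast(p,q,z)[:,:2]-BOX[0]; print(n,(w@u*1000).round(1),(w@v*1000).round(1))
ctrl.servo_line(P(BOX,.0375),velocity=.05,until_force=5); st("down")
E
```

```text
card corners [71.5 72.1] [ 31.1 -32.7]
box outer [80.9 81.2] [ 38.4 -39.6]
down t 13.97 pos [0.5039 0.1487 0.038 ] F [ 1.6 -0.1  1.2] w 0.0639
```

```bash
python3 - <<'E'
from h import *
ctrl.set_gripper(.078,8); st("open")
ctrl.servo_line(P(BOX,.2),velocity=.2)
ctrl.movep(np.array([.42,.10,.22]),quat(0)); snap("wrist","w3"); st()
E
```

```text
open t 14.46 pos [0.5034 0.1486 0.0377] F [-0.  -0.1 -0.8] w 0.078
 t 15.95 pos [0.42   0.1    0.2192] F [ 0.  -0.   0.4] w 0.0779
```

View pics/w3.png

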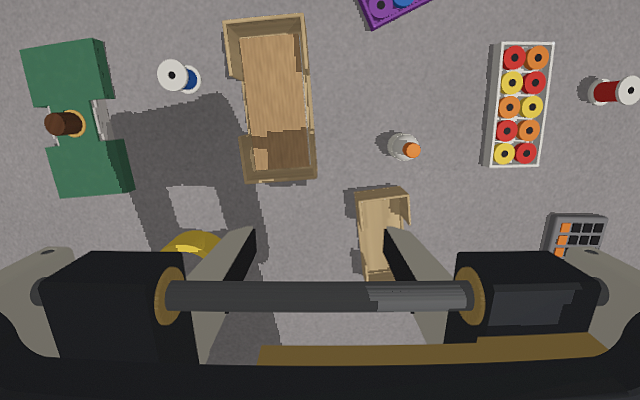

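The card lies flat in the box, around (275,100). Next is the tray.

```bash
python3 - <<'E'
from h import *
ctrl.movep(P(TRAY,.10),quat(TRAY[1])); ctrl.servo_line(P(TRAY,.0185),velocity=.08); st("down")
ctrl.set_gripper(.04,20); s=st("grip")
ctrl.servo_line(P(TRAY,.04),velocity=.05); st("up")
ctrl.servo_line(P(TRAY,.16),velocity=.2)
ctrl.movep(P(BOX,.16),quat(BOX[1]))
ctrl.servo_line(P(BOX,.088),velocity=.12); ctrl.pause(.2); st("above")
snap("wrist","w4")
E
```

```text
down t 18.2 pos [ 0.5048 -0.1395  0.019 ] F [-0.4 -0.9 -0. ] w 0.0783
grip t 18.59 pos [ 0.5047 -0.1394  0.0189] F [-0.9  0.   3.3] w 0.0638
up t 19.18 pos [ 0.5045 -0.1394  0.0401] F [-0.6 -1.  -0.9] w 0.0638
above t 21.98 pos [0.5046 0.1489 0.0888] F [ 0.1 -0.7 -2.9] w 0.064
```

View pics/w4.png

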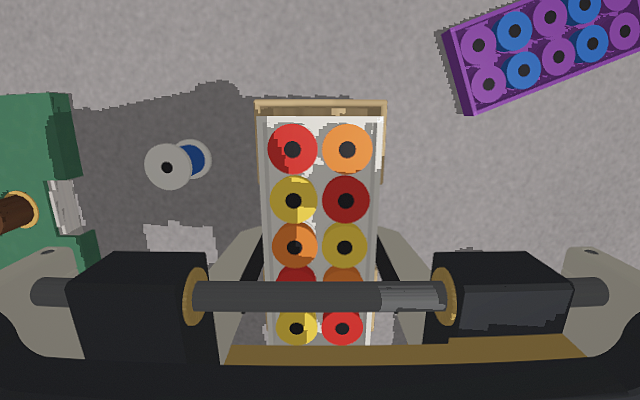

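```bash
python3 - <<'E'
from h import *
p,_=load("w4"); a=BOX[1]; u=np.array([np.cos(a),np.sin(a)]); v=np.array([-u[1],u[0]])
for n,q,z in [("tray corners",[(262,115.5),(384,115)],.086)]:
    w=cast(p,q,z)[:,:2]-BOX[0]; print(n,(w@u*1000).round(1),(w@v*1000).round(1))
ctrl.servo_line(P(BOX,.0437),velocity=.05,until_force=6); st("down")
ctrl.pause(.1); st()
E
```

```text
tray corners [72.4 72.6] [ 29.2 -32.2]
down t 22.85 pos [0.5039 0.1487 0.0445] F [ 0.7 -0.6  4. ] w 0.0639
 t 22.95 pos [0.5039 0.1487 0.0445] F [1.4 0.  4.3] w 0.0642
```

```bash
python3 - <<'E'
from h import *
ctrl.set_gripper(.078,8); st("open")
ctrl.servo_line(P(BOX,.18),velocity=.2)
snap("side","s5")
ctrl.set_gripper(.085)
ctrl.movep(np.array([.41,.345,.15]),quat(0)); ctrl.pause(.15); snap("wrist","w5"); st()
E
```

```text
open t 23.44 pos [0.5033 0.1486 0.044 ] F [-0.5 -0.5 -0.2] w 0.078
 t 25.8 pos [0.4108 0.3441 0.1502] F [-0.3 -0.1  0.4] w 0.0848
```

View pics/w5.png

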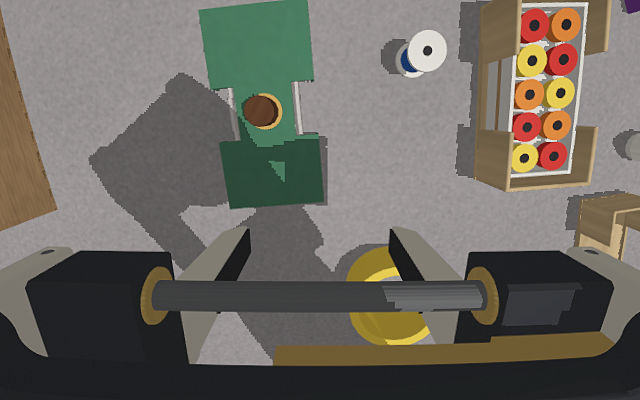

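```bash
python3 - <<'E'
from h import *
p,im=load("s5"); cv2.imwrite("pics/s5c.png",cv2.resize(im[220:400,230:390,::-1],None,fx=3.2,fy=3.2))
E
```

```text
(no output)
```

View pics/s5c.png

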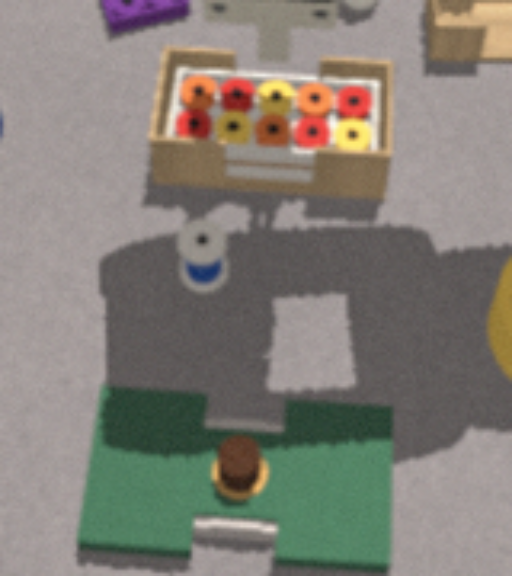

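```bash
python3 - <<'E'
from h import *
p,im=load("w5"); cv2.imwrite("pics/w5c.png",cv2.resize(im[65:155,205:325,::-1],None,fx=6.5,fy=6.5,interpolation=cv2.INTER_CUBIC))
m,c=mask(im,(60,60,20),(90,255,255),(180,0,340,220)); print(rect(p,np.concatenate([x.reshape(-1,2) for x in c if cv2.contourArea(x)>100]),.022))
p,im=load("w3"); m,c=mask(im,(60,60,20),(90,255,255),(0,0,140,220)); print(rect(p,np.concatenate([x.reshape(-1,2) for x in c if cv2.contourArea(x)>100]),.022))
E
```

```text
(array([0.48713037, 0.39418414]), array([179.83312988,  93.96208954]), 4.674073696136475)
(array([0.48743436, 0.38847562]), array([179.68186951, 105.98634338]), 4.609410762786865)
```

View pics/w5c.png

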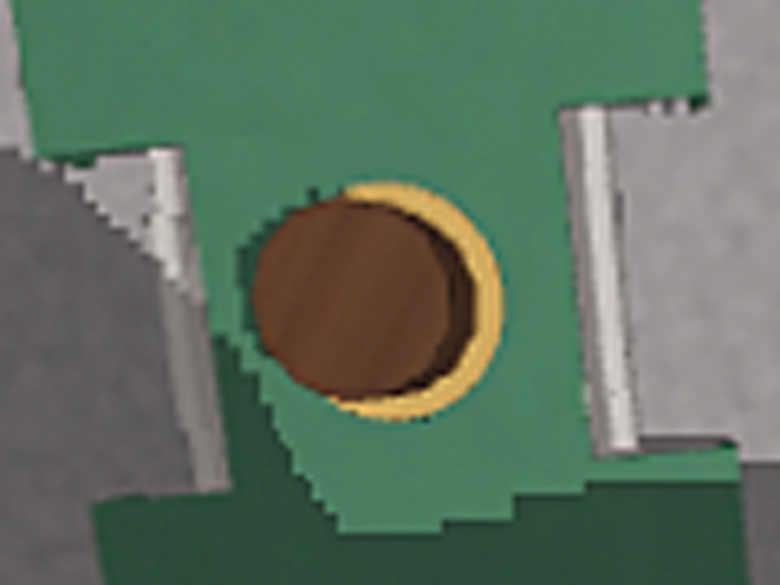

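```bash
python3 - <<'E'
from h import *
LID=(np.array([.4871,.3942]),D(4.69))
ctrl.set_gripper(.080)
ctrl.movep(P(LID,.10),quat(LID[1])); ctrl.servo_line(P(LID,.0185),velocity=.08,until_force=10); ctrl.pause(.15);st("down")
ctrl.set_gripper(.04,25); s=st("grip")
ctrl.servo_line(P(LID,.035),velocity=.04); st("up")
ctrl.servo_line(P(LID,.14),velocity=.12); ctrl.pause(.1)
snap("wrist","w6");snap("side","s6"); st()
E
```

```text
down t 27.97 pos [0.4873 0.3943 0.019 ] F [0.1 0.1 0.4] w 0.08
grip t 28.38 pos [0.4871 0.3942 0.0186] F [ 0.2 -0.6  1.9] w 0.0638
up t 28.95 pos [0.4871 0.3942 0.0351] F [ 0.1 -0.8 -1.9] w 0.0638
 t 30.18 pos [0.4869 0.3941 0.1392] F [ 0.   0.2 -2.5] w 0.0636
```

View pics/w6.png

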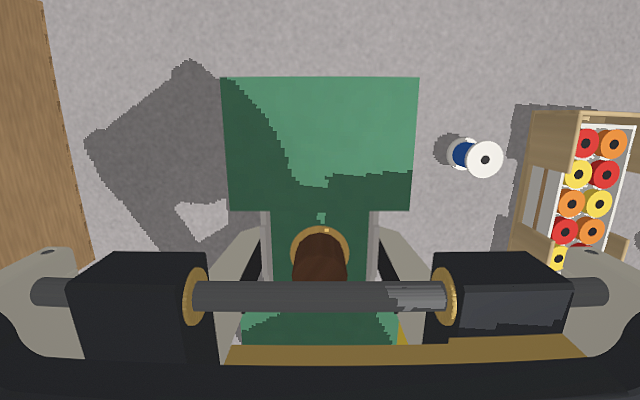

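View pics/s6.png

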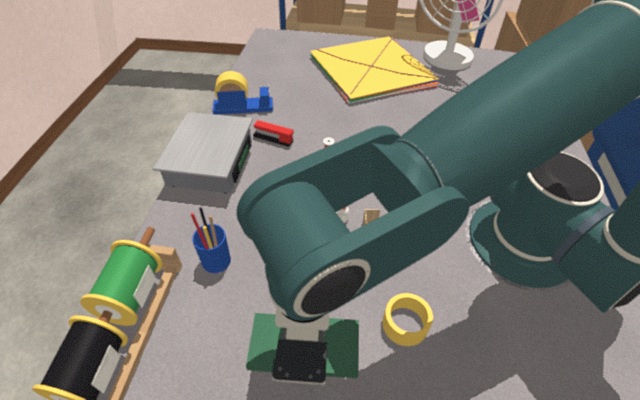

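```bash
cat >> h.py <<'E'
def rel(p,q,z,c,a):
    u=np.array([np.cos(a),np.sin(a)]); v=np.array([-u[1],u[0]])
    w=cast(p,q,z)[:,:2]-c; return (w@u*1000).round(1),(w@v*1000).round(1)
E
python3 - <<'E'
from h import *
p,_=load("w6"); print(rel(p,[(220,78),(420,77.5)],.1426,np.array([.4869,.3941]),D(4.69)))
ctrl.servo_line(P(BOX,.14),attitude=quat(BOX[1]),velocity=.1)
ctrl.servo_line(P(BOX,.10),velocity=.08); ctrl.pause(.3); st()
p,_=snap("wrist","w7"); snap("scene","sc7")
E
```

```text
(array([89.2, 89.4]), array([ 46.9, -47.1]))
 t 33.73 pos [0.5044 0.1488 0.1004] F [ 0.1  0.7 -2.6] w 0.0642
```

View pics/w7.png

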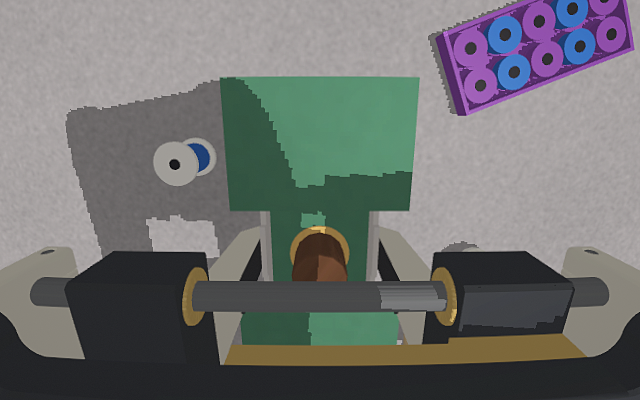

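View pics/sc7.png

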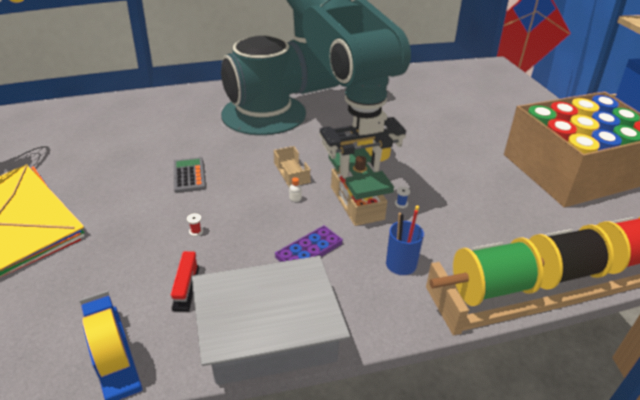

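```bash
python3 - <<'E'
from h import *
r=ctrl.servo_line(P(BOX,.0598),velocity=.035,until_force=5); ctrl.pause(.15); s=st(f"down {r}"); print(s['wrist_torque'].round(2))
snap("wrist","w8"); snap("side","s8")
E
```

```text
down True t 35.04 pos [0.5041 0.1488 0.0606] F [-0.4 -0.3  5.3] w 0.0637
[ 0.04  0.1  -0.01]
```

```bash
python3 - <<'E'
from h import *
a=load("w8")[1]; p,im=load("s8"); b=cv2.resize(im[200:360,220:400],None,fx=2.2,fy=2.2); 
cv2.imwrite("pics/c8.png",np.hstack([a[:352,150:480],b])[:,:,::-1])
E
```

```text
(no output)
```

View pics/c8.png

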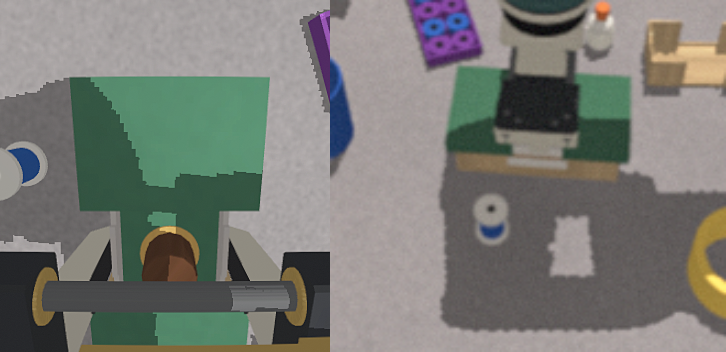

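```bash
python3 - <<'E'
from h import *
ctrl.set_gripper(.079,10); st("open")
ctrl.servo_line(P(BOX,.16),velocity=.15)
ctrl.movep(np.array([.44,.149,.19]),quat(BOX[1])); ctrl.pause(.2); p,im=snap("wrist","w9"); st()
m,c=mask(im,(60,60,20),(90,255,255),(230,20,420,240)); print(rect(p,np.concatenate([x.reshape(-1,2) for x in c if cv2.contourArea(x)>100]),.064))
E
```

```text
open t 35.65 pos [0.5034 0.1486 0.0596] F [ 0.3 -0.7  0.7] w 0.0793
 t 37.1 pos [0.4403 0.1489 0.189 ] F [ 0.2 -0.7 -0.2] w 0.0789
(array([0.50281085, 0.14909172]), array([177.28688049,  94.01140594]), 4.55964994430542)
```

View pics/w9.png

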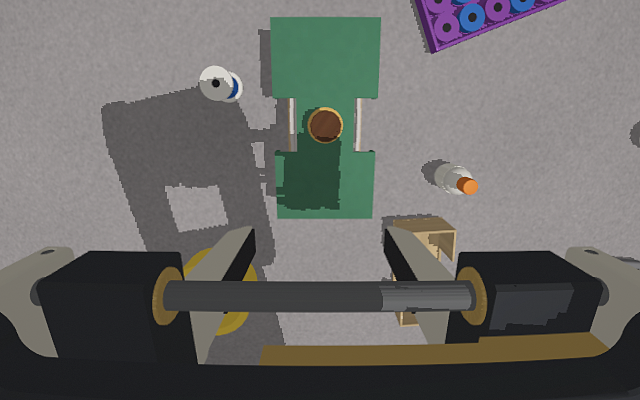

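```bash
python3 - <<'E'
from h import *
p,im=load("w9")
m,c=mask(im,(60,60,20),(90,255,255),(230,5,420,240)); print(rect(p,np.concatenate([x.reshape(-1,2) for x in c if cv2.contourArea(x)>100]),.064))
# knob: brown/tan
m,c=mask(im,(0,60,30),(30,255,255),(295,95,355,155)); 
m2,c2=mask(im,(0,60,30),(16,255,255),(295,95,355,155)); 
for cc in (c[0],c2[0]): 
    (o,r)=cv2.minEnclosingCircle(cc); print(o,r,cast(p,o,.092),cast(p,o,.066), r*2*1000*(.34-.092)/293.8)
cv2.imwrite("pics/w9c.png",cv2.resize(im[85:165,270:380,::-1],None,fx=7,fy=7,interpolation=0))
E
```

```text
(array([0.50398001, 0.14918382]), array([179.63482666,  94.01110077]), 4.561148166656494)
(324.5456237792969, 124.69011688232422) 18.04203987121582 [[0.50497085 0.14987406 0.092     ]] [[0.50422862 0.14934007 0.066     ]] 30.458991749908265
(325.12615966796875, 125.99533081054688) 15.705249786376953 [[0.50396721 0.14931427 0.092     ]] [[0.50311904 0.14872118 0.066     ]] 26.513968325537675
```

View pics/w9c.png

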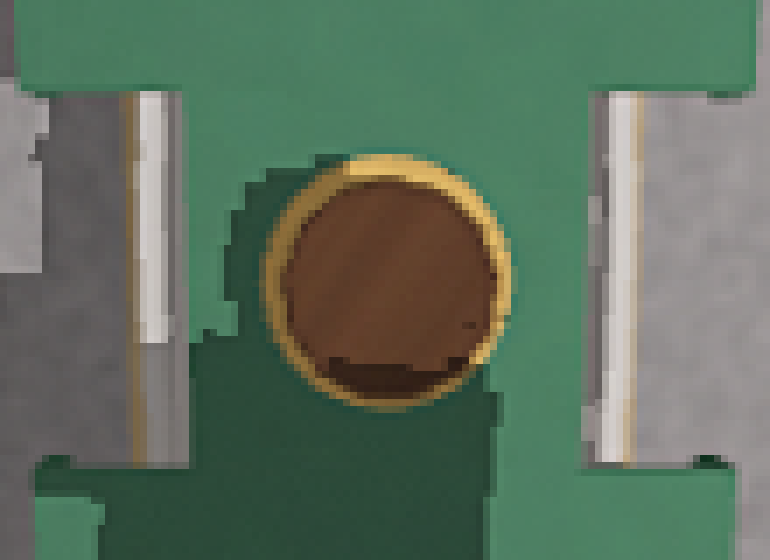

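```bash
python3 - <<'E'
from h import *
KN=(np.array([.5041,.1491]),D(4.53))
ctrl.set_gripper(.055,10)
ctrl.movep(P(KN,.14),quat(KN[1])); ctrl.servo_line(P(KN,.0850),velocity=.06,until_force=6); ctrl.pause(.3); st("down")
ctrl.set_gripper(.030,10); st("30")
ctrl.set_gripper(.0285,10); st("28.5"); ctrl.pause(.2); st()
snap("wrist","w10")
E
```

```text
down t 39.51 pos [0.5042 0.1491 0.0852] F [-0.6  0.2 -0.2] w 0.0553
30 t 40.14 pos [0.5041 0.1491 0.085 ] F [ 0.5  0.6 -0.6] w 0.0301
28.5 t 40.4 pos [0.5041 0.1491 0.085 ] F [ 0.7  0.4 -0.4] w 0.0283
 t 40.6 pos [0.5041 0.1491 0.085 ] F [ 1.2 -0.1  0.7] w 0.0286
```

View pics/w10.png

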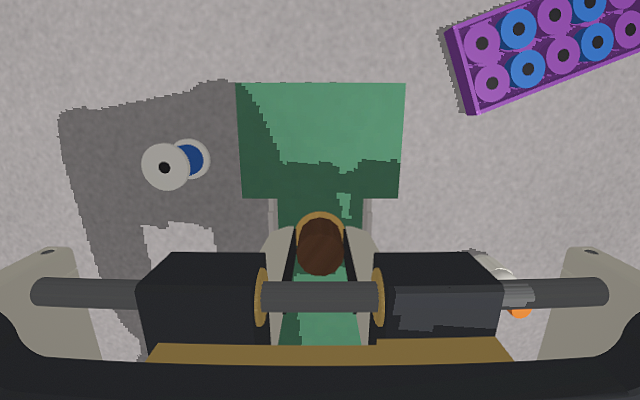

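```bash
python3 - <<'E'
from h import *
KN=(np.array([.5041,.1491]),D(4.53))
ctrl.set_gripper(.010,25); s0=st("grip")
ctrl.servo_line(P(KN,.0850+.012),velocity=.02); s=st("up"); print(s['wrist_torque'].round(3))
snap("wrist","w11"); snap("side","s11")
a=load("w11")[1]; p,im=load("s11"); b=cv2.resize(im[200:360,220:400],None,fx=2.2,fy=2.2)
cv2.imwrite("pics/c11.png",np.hstack([a[:352,150:480],b])[:,:,::-1])
E
```

```text
grip t 40.88 pos [0.5041 0.1491 0.085 ] F [-0.4 -1.5 -0.5] w 0.0252
up t 41.63 pos [0.5041 0.1491 0.097 ] F [-0.4 -1.4 -0.6] w 0.0254
[0.065 0.121 0.069]
```

View pics/c11.png

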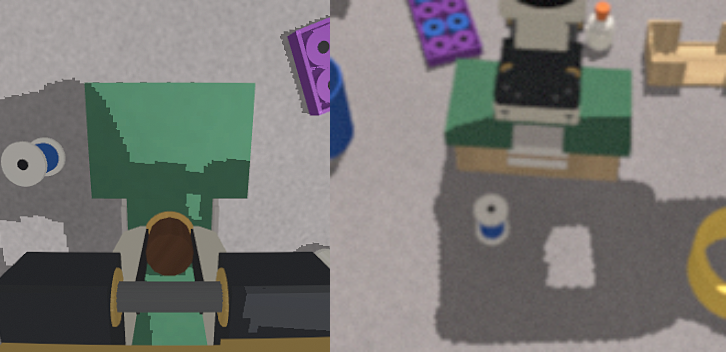

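```bash
python3 - <<'E'
from h import *
KN=(np.array([.5041,.1491]),D(4.53))
ctrl.servo_line(P(KN,.175),velocity=.04); ctrl.pause(.5); s=st("up"); print(s['wrist_torque'].round(3),s['joint_vel'].round(4))
snap("wrist","w12"); snap("side","s12"); snap("scene","sc12")
a=load("w12")[1]; p,im=load("s12"); b=cv2.resize(im[200:360,220:400],None,fx=2.2,fy=2.2)
cv2.imwrite("pics/c12.png",np.hstack([a[:352,150:480],b])[:,:,::-1])
im=load("sc12")[1]; cv2.imwrite("pics/c12b.png",cv2.resize(im[100:260,270:480],None,fx=3.5,fy=3.5)[:,:,::-1])
E
```

```text
up t 44.33 pos [0.5041 0.1491 0.175 ] F [-0.1 -0.1 -1. ] w 0.0258
[ 0.1    0.086 -0.016] [ 0.0007  0.0014 -0.0005  0.      0.001   0.0007]
```

View pics/c12.png

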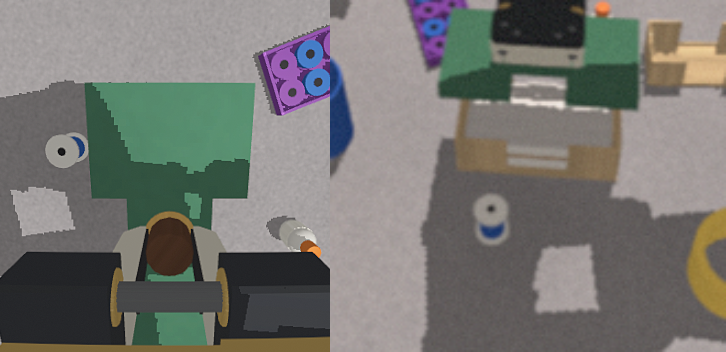

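View pics/c12b.png

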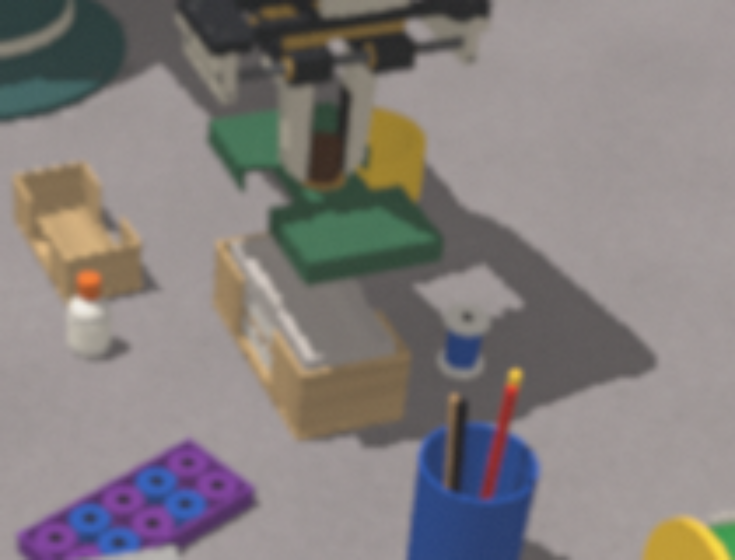

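```bash
python3 - <<'E'
from h import *
st(); ctrl.job_done(); 
E
```

```text
t 44.48 pos [0.5041 0.1491 0.175 ] F [-0.2  0.5 -1.8] w 0.0257
the job is handed in; nothing more can be done
```

I packed the box in the order asked and handed the job in at 44.5 s, within the 72 s limit. The arm is still holding the green outer lid still, 90 mm above where it sat.

- **Card and tray:** before lowering, both measured centred over the box to within about 2 mm. They made contact within about 1 mm of the expected height, and both look flat in the pictures.
- **Nested lids:** I carried them by the silver tabs. They touched down at the expected height (TCP 60.6 mm), and after release the pictures showed them centred on the box.
- **Outer lid:** it looks level in the wrist view. At the end the inner lid looked seated and level in the box in both the side and scene views.
- **Other things on the counter:** I saw no bystander moved in the pictures I took. I did not measure them one by one at the end.

One check was less clear than the rest. With the outer lid lifted, the vertical force read between -0.6 and -1.8 N; its weight alone should read about -1.2 N. That fits one lid rather than two (-2.5 N for both), but the sensor noise is about ±1 N, so the pictures are the stronger evidence.

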